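Empty the worn contact tips from the tipping cup into the catch tray

TASK

Take the pull hook from its rest, feel for the finger hole in the front lip of the catch tray under the cup and draw the tray fully out with the hook, then lay the hook back on its rest. Then swing the cup over by its lever so that all three worn contact tips fall out into the drawn tray, and bring the lever back under control until the cup stands upright again: do not let the spring fling it back. Leave the tray out with the tips in it, and do not disturb the marker, the pot or the chisel.

Things in the scene. Friction and masses are not known exactly. Their poses are not given: they have to be found in the camera images.
- stand: Grey steel tipping stand fixed to the table. Origin at table height, middle of its housing; z up; open front at its -x. Cheek plates 8 mm thick, inner faces y = +-71, x -125 to 65, 56 high; uprights 44 mm wide at x = -100 up to z = 172. A hood (top z = 56) covers x -60 to 65. The tray's lip sticks out before the hood, between the cheeks, under the cup.
- pivot (a point): Middle of the cradle's pivot axis (along the stand's y), at x = -100, y = 0, z = 150 mm of the stand. Between the uprights hangs a steel cup, 65 mm across, 64 high, holding the worn tips; at rest upright with its rim 26 mm above the pivot and its strap's underside at z = 107: the hook must reach in under it from the front.
- cradle (a joint): Tilt of cup, cradle and lever, rad: 0 = upright on its stop, growing as the cup's mouth tips to the stand's front (-x); stop at 2.4. A return spring (0.05 N m at rest, 0.33 N m fully tipped: up to 3 N at the handle) flings it back if let go. The tips slide out at roughly 1.6 to 2.2 rad.
- lever_handle (a point): Middle of the black revolving crank handle (22 mm round, 52 long, along the stand's y) on the lever's end; the handle turns freely on its own pin. At tilt q: x = -100 + 120 cos(0.611 + q), y = -128, z = 150 + 120 sin(0.611 + q) mm of the stand: at rest to the rear, swinging over the top to the front. To pinch from above, fingers closing along the stand's x.
- catch_tray (a joint): How far the aluminium catch tray is drawn out to the stand's front (-x), m: 0 = in, stop at 0.115 = fully out; may start up to 12 mm out. Slides stiffly (about 3 N). Tray 115 long, 110 wide, walls 30 high, floor top 6 mm above the table. Drawn out, its inside lies at x = -174 to -65 of the stand.
- lip_middle (a point): Fixed point of the stand (x = -87.5, y = 0, z = 31 mm) at the height of the top of the tray's flat front lip (4 mm thick, free underneath to the table). The lip's one round finger hole, 18 mm across, is here if the tray is at 0, nearer the front (-x) by the joint value, but anywhere up to 14 mm to either side (y): not measured, to be felt for or seen.
- hook: Loose pull hook, 120 g: wooden handle 100 long (x), 16 wide (y), 26 mm high (z); from its front end (+x) an 8 mm steel rod runs straight on and bends down at 115 mm from the handle's centre, ending 50 mm below it. Origin at the handle's centre, z up.
- hook_handle (a point): Centre of the hook's handle, the place to grip (16 mm wide across the hook's y). On its rest it lies 59 mm above the table, with 60 mm of free length between the rest's two posts.
- hook_tip (a point): Lower end of the hook's downward rod (8 mm across, rounded).
- hook_rest: Grey rest fixed to the table: base 100 x 60 x 8 mm, two forked posts 8 mm thick at x = +-36, notch floors at z = 46, notch about 25 mm wide, prongs up to z = 62. Origin at table height under its middle; the hook lies along the rest's x, rod to +x.
- rest_seat (a point): Where the centre of the hook's handle belongs on the rest, 59 mm above the table.
- tip1 (a point): Centre of one of the three worn copper contact tips, 8 mm across and 30 mm long (body worn_tip_1), lying in the cup at the start.
- worn_tip_1: The same contact tip; origin at its underside, long axis y.
- tip2 (a point): Centre of one of the three worn copper contact tips, 8 mm across and 30 mm long (body worn_tip_2), lying in the cup at the start.
- worn_tip_2: The same contact tip; origin at its underside, long axis y.
- tip3 (a point): Centre of one of the three worn copper contact tips, 8 mm across and 30 mm long (body worn_tip_3), lying in the cup at the start.
- worn_tip_3: The same contact tip; origin at its underside, long axis y.
- red_marker: Marker pen with a red cap, 126 x 17 x 18 mm, lying on the table: bystander. Origin at its underside.
- ear_pot: Small round pot with an orange lid, 50 mm across, 42 mm high: bystander. Origin at its underside.
- chisel: Blue cold chisel, 154 x 21 x 16 mm, lying on the table: bystander. Origin at its underside.

How it is judged (in metres and radians):
On the way, in this order (a step that is already met when the one before it is completed fails the run):
1. the tray is drawn fully out (at least 105 mm) with the hook's end in its finger hole (value of joint catch_tray above 0.105 m and x of hook_tip in the frame of stand between -0.225 and -0.18 m and y of hook_tip in the frame of stand between -0.026 and 0.026 m and z of hook_tip in the frame of stand below 0.027 m), for 0.1 s.
2. the hook lies back on its rest, let go of, with the cup still upright (value of joint catch_tray above 0.105 m and distance between hook_handle and rest_seat below 0.022 m and contact force between the fingers and hook below 0.1 N and value of joint cradle below 0.2 rad), for 0.1 s.
3. the cup is tipped over and all three tips lie in the drawn tray (value of joint cradle above 1.5 rad and x of tip1 in the frame of stand between -0.18 and -0.058 m and y of tip1 in the frame of stand between -0.068 and 0.068 m and z of tip1 in the frame of stand between 0.0075 and 0.034 m and x of tip2 in the frame of stand between -0.18 and -0.058 m and y of tip2 in the frame of stand between -0.068 and 0.068 m and z of tip2 in the frame of stand between 0.0075 and 0.034 m and x of tip3 in the frame of stand between -0.18 and -0.058 m and y of tip3 in the frame of stand between -0.068 and 0.068 m and z of tip3 in the frame of stand between 0.0075 and 0.034 m), for 0.2 s.
At the end, for the whole second after the job is handed in: The tray is at least 105 mm out, all three contact tips lie still in it, the cup is back upright (within 0.06 rad), and the hook lies still on its rest, its handle's centre within 22 mm of its seat (value of joint catch_tray above 0.105 m and value of joint cradle below 0.06 rad and x of tip1 in the frame of stand between -0.18 and -0.058 m and y of tip1 in the frame of stand between -0.068 and 0.068 m and z of tip1 in the frame of stand between 0.0075 and 0.034 m and x of tip2 in the frame of stand between -0.18 and -0.058 m and y of tip2 in the frame of stand between -0.068 and 0.068 m and z of tip2 in the frame of stand between 0.0075 and 0.034 m and x of tip3 in the frame of stand between -0.18 and -0.058 m and y of tip3 in the frame of stand between -0.068 and 0.068 m and z of tip3 in the frame of stand between 0.0075 and 0.034 m and linear speed of each of worn_tip_1, worn_tip_2, worn_tip_3, hook below 0.03 m/s and distance between hook_handle and rest_seat below 0.022 m); the robot touches nothing.
It fails at once if the cup flies back faster than 6 rad/s (velocity of joint cradle below -6 rad/s).
It fails at once if the marker is moved more than 30 mm (distance of red_marker from where it was at the start of the episode above 0.03 m).
It fails at once if the pot is moved more than 30 mm (distance of ear_pot from where it was at the start of the episode above 0.03 m).
It fails at once if the chisel is moved more than 30 mm (distance of chisel from where it was at the start of the episode above 0.03 m).
It also fails if it takes over 72 s, if anything falls off the work surface, if the arm or the gripper's body presses on something with over 40 N, if the wrist force passes 120 N, or if a joint passes its speed limit or range.

ROBOT

A 7-joint arm with a two-finger parallel gripper is mounted at the origin on a cart in front of the work surface, level with it; the furniture and walls round the work are solid. World frame = base frame: x ahead of the robot, y to its left, z up, the work surface at z = 0. Lengths are in m, angles in degrees, forces in N, time in s.
With the tool pointing down it reaches from about 0.35 to 0.9 m from the base axis. Payload 19.9 kg.
Tool frame: the origin (TCP) lies where the fingers leave the gripper's body, on its centre line; the fingertips stand 73 mm ahead of it and the grasp point (between the pads) lies 54 mm ahead of it (tip_reach is the distance from the TCP to the fingertips, in m); z points along the fingers, y is the line along which they close (so a half turn about z gives the same grasp; the last joint's range is limited). The gripper opens to 85 mm and grips with 20 to 120 N. Pads are 22 mm wide; open, the fingers measure 114 mm over their backs; the gripper's body (76 mm by 85 mm) begins 54 mm behind the grasp point. The pads swing forward as they close: fully open they stand 13 mm farther back than shut.
Start: joints at [69.872, 23.915, -0.59, 92.452, 0.269, 63.638, -3.037], TCP at [0.191, -0.595, 0.304] pointing down, gripper open.
Joint ranges: [-161.28, 161.28], [-22.2, 115.67], [-73.04, 71.86], [3.21, 147.25], [-68.34, 248.33], [10.77, 114.83], [-161.83, 161.83]. Speed limits (degrees/s): [108.29, 108.29, 136.94, 136.94, 172.46, 172.46, 172.46].

INTERFACE

Orientations are given as [roll, pitch, yaw] about the fixed x, y, z axes, in that order (R = Rz(yaw) Ry(pitch) Rx(roll)).
In Python, from station import * gives the robot as it stands.
- The arm moves only by the tool arm_command, never from a script. Its argument "plan" is one flat list of numbers, 7 for each row, row after row: the turn, a rotation vector about the tool's x, y, z in degrees, then the shift along the tool's x, y, z in mm, then the closure, from 0 (fully open) to 1 (shut). In form: [rx, ry, rz, x, y, z, grip, rx, ry, rz, x, y, z, grip, ...]. A call has 1 to 10 rows; each row is the pose to reach, as a shift and turn from the pose commanded when the call began, along the tool's axes at that moment; what a row does not reach only later rows make up. A row lasts 1/10 s, in which the tool goes at most 50 mm and 8.59 degrees, less where a joint would pass 70% of its speed; a pose out of reach is approached as far as the arm can. A call with a gripper value outside its range is refused whole. The fingers move at their own pace and stop on an object; "squeeze" is the grip in N (left out, the last holds). Time passes only in rows, so rows that repeat a pose let the fingers close. It gives the time, the measured TCP pose, the force, the opening and the grip force at its end, in the units of the state.
- get_state(): the state, without advancing time (a new reading comes with each control period).
- grab_frame(name): name is "side" or "top"; returns a dict with "img" (384x512x3 uint8, red, green, blue), "K" (3x3 intrinsics, pixels), "dist" ([k1, k2, p1, p2, k3] as OpenCV has them; the pictures are not rectified), "cam_to_world" (4x4, takes a point from camera to world coordinates). Camera axes: x right, y down, z forward; pixel columns grow to the right and rows downward; lengths in m; the calibration is good to about 2 mm. A picture is of the moment at which its call begins. There is no depth.
- close_job(): hands the job in; it is judged then, once.
The state is a dict: "time": time; "qpos": joint angles; "joint_vel": joint speeds; "effort": joint torques, N m; "tool_pos": TCP position; "orientation": TCP orientation; "contact_force": force on the tool from outside, world axes, zero at the start; "torque": the same for the moment, N m; "grip_width": finger opening in m; "gripper_force": force on a finger pad.
Only numpy, scipy, OpenCV 4.12 (cv2) and the standard library are available. Lean on these libraries where they do the work, as an engineer would, in place of code of your own. Each camera call takes 0.05 s, during which the arm holds its last target. There are 200 camera calls.

## Working session

There is one attempt and no reset: what is moved stays moved. The work goes in short steps, Python scripts to look and compute and a tool call to move; the robot and the scene stay as the last step left them, time stands still between calls to the robot, and variables do not carry over. Pictures are saved under pics/ and viewed, at most 10 in all, crops included, and the job is handed in when it is done.

Besides the shell and the picture viewer there is one more tool, called after "Call:" as name(argument=value, ...) on one line, values as JSON. arm_command: Moves the arm, as the interface text tells. Its arguments: {"type":"object","properties":{"plan":{"type":"array","items":{"type":"number"}},"squeeze":{"type":"number"}},"required":["plan"]}

```bash
ls; mkdir -p pics
cat > h.py <<'E'
from station import *
import numpy as np, cv2
from scipy.spatial.transform import Rotation as R
def snap(n,fn=None):
    f=grab_frame(n)
    if fn: cv2.imwrite('pics/'+fn,f['img'][:,:,::-1])
    return f
def ray(f,uv):
    p=cv2.undistortPoints(np.array([[uv]],float),np.array(f['K']),np.array(f['dist'])).ravel()
    T=np.array(f['cam_to_world']); d=T[:3,:3]@np.array([p[0],p[1],1]); return T[:3,3],d/np.linalg.norm(d)
def onz(f,uv,z):
    o,d=ray(f,uv); return o+d*(z-o[2])/d[2]
def tri(f1,a,f2,b):
    o1,d1=ray(f1,a);o2,d2=ray(f2,b)
    s=np.linalg.lstsq(np.c_[d1,-d2],o2-o1,rcond=None)[0]
    p,q=o1+s[0]*d1,o2+s[1]*d2; return (p+q)/2,np.linalg.norm(p-q)
def proj(f,P):
    T=np.linalg.inv(np.array(f['cam_to_world'])); r=cv2.Rodrigues(T[:3,:3])[0]
    return cv2.projectPoints(np.array(P,float).reshape(-1,1,3),r,T[:3,3],np.array(f['K']),np.array(f['dist']))[0].reshape(-1,2)
E
python3 - <<'E'
from h import *
for n in('side','top'):
    f=snap(n); i=cv2.resize(f['img'],(800,600),interpolation=cv2.INTER_CUBIC); cv2.imwrite(f'pics/{n}0.png',i[:,:,::-1]); print(np.array(f['cam_to_world']).round(3))
s=get_state(); print(s)
E
```

```text
pics
[[-0.817 -0.209  0.537 -0.175]
 [-0.577  0.321 -0.751  1.07 ]
 [-0.015 -0.924 -0.383  0.652]
 [ 0.     0.     0.     1.   ]]
[[-1.700e-02 -9.900e-01  1.410e-01  3.830e-01]
 [-1.000e+00  1.600e-02 -3.000e-03  6.400e-02]
 [ 1.000e-03 -1.410e-01 -9.900e-01  1.157e+00]
 [ 0.000e+00  0.000e+00  0.000e+00  1.000e+00]]
{'time': 0.1, 'qpos': array([69.87263764, 23.94442231, -0.59134227, 92.48110739,  0.26846568,
       63.63945333, -3.03677783]), 'joint_vel': array([-0.08192056, -0.03106479,  0.01740594, -0.06783679,  0.01858381,
        0.10890516,  0.00685659]), 'effort': array([ 1.37805157e-03, -8.65817285e+01,  6.79710433e-01, -4.35640562e+01,
        1.91046257e-02,  4.85096185e-03,  5.29141062e-05]), 'tool_pos': array([ 0.19047499, -0.59502458,  0.30333195]), 'orientation': array([-1.79936510e+02,  3.79329486e-03,  1.77505120e+01]), 'contact_force': array([ 0.52149268, -0.28926562,  0.13595371]), 'torque': array([-0.03490669, -0.02908319, -0.06291862]), 'gripper_force': 0.0, 'grip_width': 0.08554121280378614}
```

View pics/side0.png

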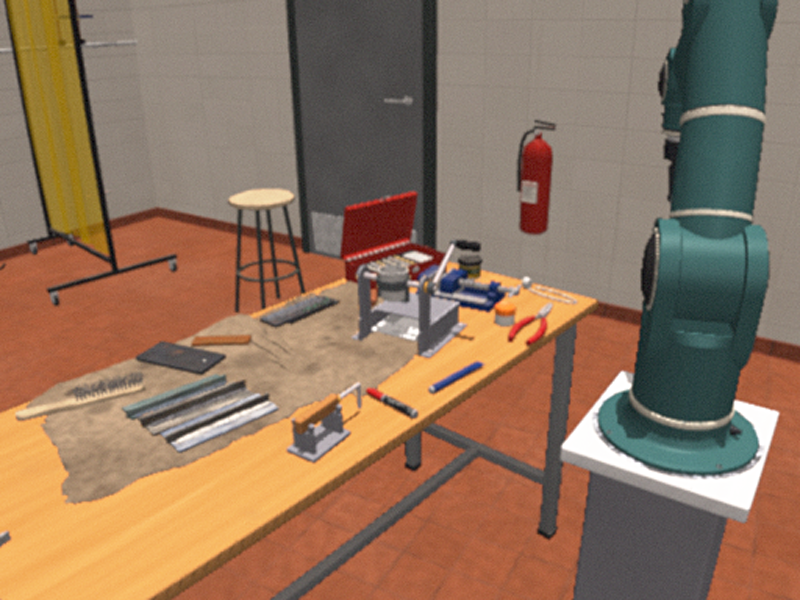

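View pics/top0.png

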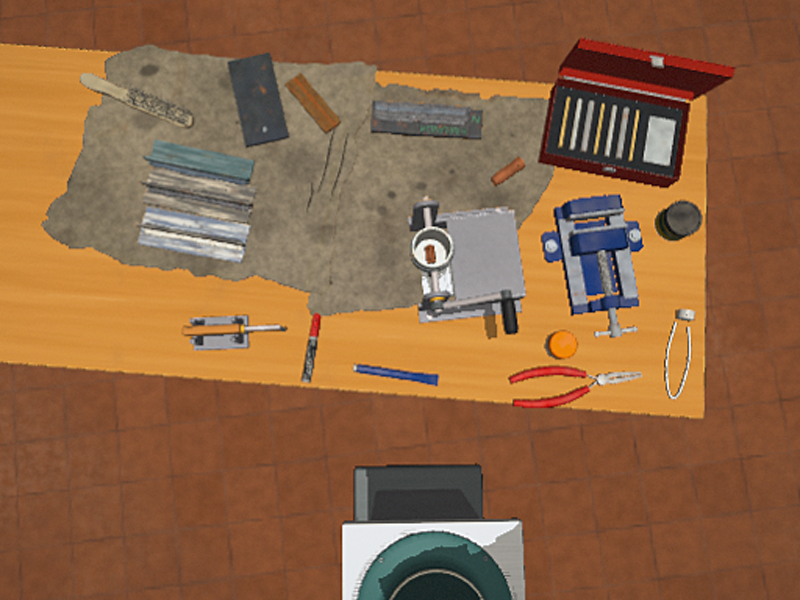

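Side view: hook on rest at about (318,412), stand at about (410,300). The top view shows the stand housing at about (470,265), with its front facing image left (+y). The hook is at (215,330) with its rod pointing right, the marker at (312,348), the chisel at (395,375) and the pot at (562,345). I'll take one enlarged crop of each view to get exact points.

Run:
```python
from h import *
f=snap('top'); c=f['img'][115:245,110:370]; cv2.imwrite('pics/tc.png',cv2.resize(c,None,fx=3,fy=3,interpolation=cv2.INTER_CUBIC)[:,:,::-1])
f=snap('side'); c=f['img'][145:295,180:380]; cv2.imwrite('pics/sc.png',cv2.resize(c,None,fx=4,fy=4,interpolation=cv2.INTER_CUBIC)[:,:,::-1])
```

```text
(no output)
```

View pics/tc.png

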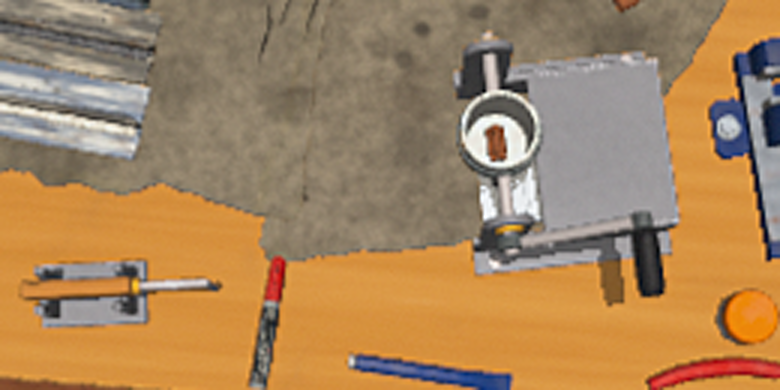

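View pics/sc.png

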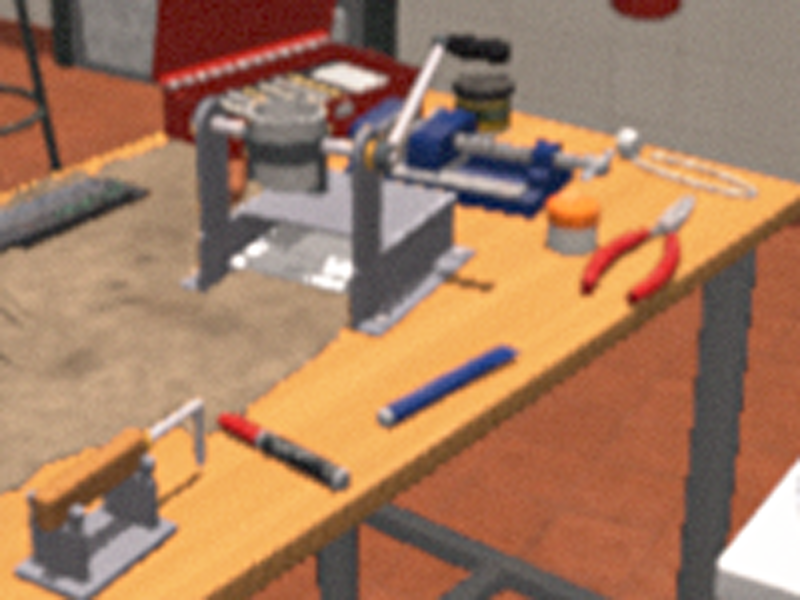

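Top crop: hood rear corners at (658,57) and (678,222), cup rim centred at (500,135), lever handle at (650,255), hook handle from (20,291) to (135,286), and rod end at (217,286). Side crop: lever handle at (478,48), hook handle from about (40,505) to (148,445), and hook tip at (201,463).

Run:
```python
from h import *
np.set_printoptions(precision=4,suppress=True)
t=snap('top');s=snap('side')
T=lambda x,y:(110+x/3-.33,115+y/3-.33); S=lambda x,y:(180+x/4-.37,145+y/4-.37)
for n,p,z in [('hoodL',(658,57),.056),('hoodR',(678,222),.056),('axL',(488,42),.150),('axR',(508,238),.150),('cup',(500,135),.176),('lev',(650,255),.2188),('hk0',(20,291),.072),('hk1',(135,286),.072),('rodend',(217,286),.059),('rest0',(39,262),.008),('rest1',(146,260),.008),('rest2',(148,323),.008),('rest3',(39,327),.008),('mark0',(278,260),.01),('mark1',(258,385),.01),('chis0',(350,362),.01),('chis1',(510,385),.01),('pot',(750,316),.042)]:
    print(n,onz(t,T(*p),z))
print('lev',tri(t,T(650,255),s,S(478,48)))
print('tip side',tri(t,T(217,286),s,S(197,404)))
```

```text
hoodL [ 0.7016 -0.1591  0.056 ]
hoodR [ 0.5449 -0.1706  0.056 ]
axL [0.6901 0.0056 0.15  ]
axR [ 0.5199 -0.0072  0.15  ]
cup [ 0.6025 -0.0009  0.176 ]
lev [ 0.4953 -0.1128  0.2188]
hk0 [0.4896 0.4274 0.072 ]
hk1 [0.4924 0.3239 0.072 ]
rodend [0.4925 0.2523 0.059 ]
rest0 [0.5234 0.4314 0.008 ]
rest1 [0.5236 0.3291 0.008 ]
rest2 [0.4634 0.3263 0.008 ]
rest3 [0.4613 0.4297 0.008 ]
mark0 [0.5213 0.2027 0.01  ]
mark1 [0.4033 0.2215 0.01  ]
chis0 [0.4234 0.1348 0.01  ]
chis1 [ 0.3994 -0.0154  0.01  ]
pot [ 0.4583 -0.236   0.042 ]
lev (array([ 0.4943, -0.115 ,  0.2124]), np.float64(0.004129286320682795))
tip side (array([0.497 , 0.2565, 0.0494]), np.float64(0.00864233394525162))
```

```bash
cat >> h.py <<'E'
STAND=np.array([0.617,-0.1015]); SY=-85.8
def st(x,y,z): # stand mm -> world
    return np.r_[STAND+R.from_euler('z',SY,degrees=True).as_matrix()[:2,:2]@(np.array([x,y])/1000),z/1000]
def instand(p):
    return np.r_[R.from_euler('z',-SY,degrees=True).as_matrix()[:2,:2]@(np.array(p[:2])-STAND),p[2]]*1000
def rel(pts):
    s=get_state(); A=R.from_euler('xyz',s['orientation'],degrees=True); p0=np.array(s['tool_pos'])
    print('t',s['time'],'pos',p0.round(4),'ori',s['orientation'].round(2),'F',s['contact_force'].round(1),'w',round(s['grip_width'],4),s['gripper_force'])
    for (p,yaw) in pts:
        B=R.from_euler('xyz',[180,0,yaw],degrees=True)
        print((A.inv()*B).as_rotvec(degrees=True).round(1),(A.inv().apply(np.array(p)-p0)*1000).round(1))
E
python3 -c "
from h import *
rel([((.40,-.15,.33),60),((.492,.377,.28),90.7)])"
```

```text
t 0.3 pos [ 0.1905 -0.5952  0.3037] ori [-179.98    0.     17.75] F [0.5 0.3 0.2] w 0.0858 0.0
[ -0.   -0.  -42.3] [ 335.2 -360.1  -26.2]
[ -0.  -0. -73.] [ 583.5 -834.    24. ]
```

Call:
arm_command(plan=[0,0,-8,33,-36,-3,0,0,0,-16,67,-72,-6,0,0,0,-24,100,-108,-9,0,0,0,-32,134,-144,-12,0,0,0,-40,168,-180,-15,0,0,0,-42,201,-216,-18,0,0,0,-42,235,-252,-21,0,0,0,-42,268,-288,-24,0,0,0,-42,302,-324,-26,0,0,0,-42,335,-360,-26,0])

```text
time: 1.3
tool_pos: [0.4004, -0.1483, 0.3304]
orientation: [179.9, 0.0, 59.7]
contact_force: [0.8, -0.1, -0.2]
grip_width: 0.0852
gripper_force: 0.0
```

```bash
python3 -c "
from h import *
rel([((.492,.377,.24),90.7),((.492,.377,.116),90.7)])"
```

```text
t 1.3 pos [ 0.4004 -0.1483  0.3304] ori [1.7993e+02 1.0000e-02 5.9740e+01] F [ 0.8 -0.1 -0.2] w 0.0852 0.0
[  0.1   0.  -31. ] [ 499.9 -185.7   90.1]
[  0.1   0.  -31. ] [ 500.  -185.8  214.1]
```

Call:
arm_command(plan=[0,0,-6,45,-17,5,0,0,0,-12,90,-33,10,0,0,0,-18,135,-50,15,0,0,0,-24,180,-67,20,0,0,0,-31,225,-84,25,0,0,0,-31,270,-100,30,0,0,0,-31,315,-117,35,0,0,0,-31,360,-134,40,0,0,0,-31,405,-150,45,0,0,0,-31,450,-167,50,0])

```text
time: 2.3
tool_pos: [0.4826, 0.3244, 0.2795]
orientation: [180.0, 0.0, 90.7]
contact_force: [0.7, -1.9, 0.6]
grip_width: 0.085
gripper_force: 0.0
```

Call:
arm_command(plan=[0,0,0,40,0,20,0.2,0,0,0,53,0,50,0.4,0,0,0,53,0,80,0.4,0,0,0,53,0,80,0.4])

```text
time: 2.7
tool_pos: [0.4803, 0.3749, 0.1963]
orientation: [-179.7, 0.2, 90.8]
contact_force: [-0.6, -2.2, 0.2]
grip_width: 0.0512
gripper_force: 0.0
```

```bash
python3 -c "
from h import *
rel([((.492,.377,.18),90.7),((.492,.377,.116),90.7)])
t=snap('top');s=snap('side')
a=t['img'][180:260,90:210];b=s['img'][200:310,170:270]
a=cv2.resize(a,(600,400),interpolation=2)
b=cv2.resize(b,(500,550),interpolation=2)
cv2.imwrite('pics/g1.png',np.hstack([a[:,:400],b[:400,:400]])[:,:,::-1])
"
```

```text
t 2.7 pos [0.4803 0.3749 0.1963] ori [-179.72    0.18   90.8 ] F [-0.6 -2.2  0.2] w 0.0512 0.0
[-0.3  0.2  0.1] [ 2.  11.8 16.3]
[-0.3  0.2  0.1] [ 2.2 12.2 80.3]
```

View pics/g1.png

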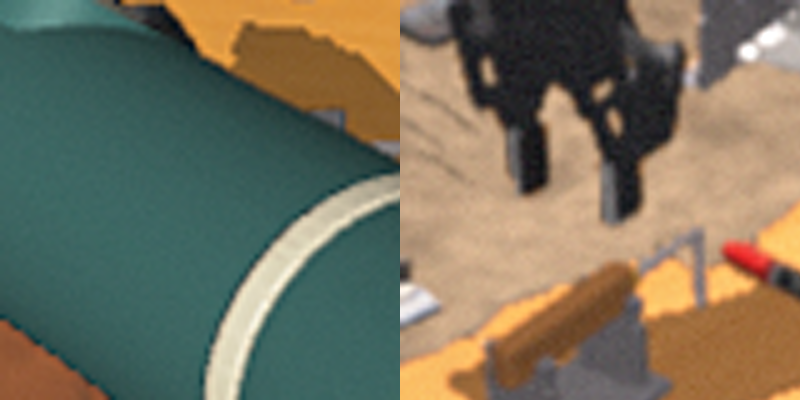

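The arm hides the hook from the top camera. In the side view the open fingers straddle the line of the handle, above it, so I'll descend and grip.

Call:
arm_command(plan=[0,0,0,2,12,20,0.4,0,0,0,2,12,45,0.4,0,0,0,2,12,65,0.4,0,0,0,2,12,79,0.4,0,0,0,2,12,79,0.4,0,0,0,2,12,79,1,0,0,0,2,12,79,1,0,0,0,2,12,79,1,0,0,0,2,12,79,1,0,0,0,2,12,79,1], squeeze=60)

```text
time: 3.8
tool_pos: [0.494, 0.3781, 0.1223]
orientation: [179.9, -0.0, 90.7]
contact_force: [-1.7, -2.2, 8.9]
grip_width: 0.0148
gripper_force: 58.5
```

Call:
arm_command(plan=[0,0,0,0,0,-20,1,0,0,0,0,0,-50,1,0,0,0,0,0,-70,1,0,0,0,0,0,-70,1,0,0,0,0,0,-70,1])

```text
time: 4.3
tool_pos: [0.4937, 0.3776, 0.1912]
orientation: [180.0, -0.0, 90.7]
contact_force: [0.3, -0.0, -2.6]
grip_width: 0.0147
gripper_force: 58.9
```

```bash
python3 -c "
from h import *
np.set_printoptions(suppress=True,precision=4)
s0=get_state()
rel([])
s=snap('side');t=snap('top')
p=np.array(s0['tool_pos'])
uv=proj(s,p-[0,.0,.054]);print(uv)
u,v=uv[0].astype(int)
x0,y0=u-70,v-50
b=s['img'][max(y0,0):y0+120,x0:x0+130]
cv2.imwrite('pics/g2.png',cv2.resize(b,None,fx=5,fy=5,interpolation=2)[:,:,::-1]);print(x0,y0)
"
```

```text
t 4.3 pos [0.4937 0.3776 0.1912] ori [179.95  -0.01  90.74] F [ 0.3 -0.  -2.6] w 0.0147 58.882396817207336
[[200.3876 235.8248]]
130 185
```

View pics/g2.png

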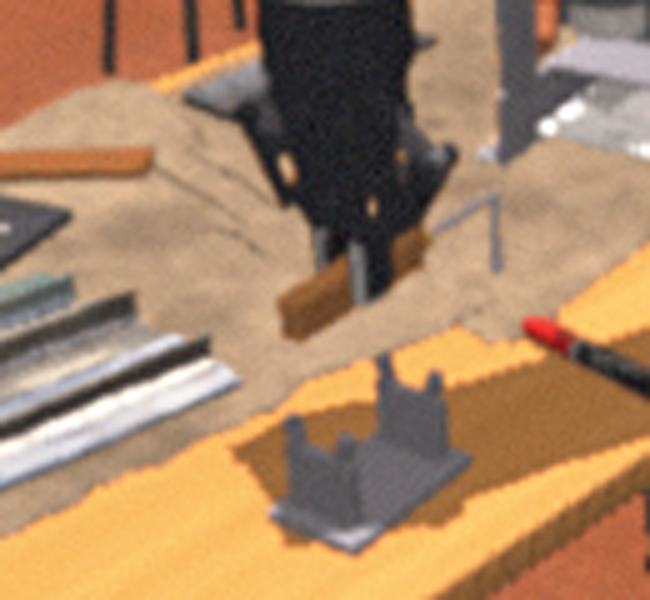

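Hook is held and clear of the rest. Its tip shows at crop (497,268) and the bend at (493,197). Next I'll locate the tip relative to the tool and look closely at the tray lip.

```bash
python3 -c "
from h import *
np.set_printoptions(suppress=True,precision=4)
s=snap('side');t=snap('top')
print('tip',onz(s,(130+497/5-.4,185+266/5-.4),.079),'bend',onz(s,(130+494/5-.4,185+197/5-.4),.129))
print('pred',np.array([.4937,.3776,.078])+.115*np.array([np.cos(np.radians(-89.3)),np.sin(np.radians(-89.3)),0]))
for q in [(-87.5,0,31),(-99.5,0,31),(-100,-71,172),(-125,-79,56),(-125,-79,0),(-60,-79,56),(65,-79,56),(-100,-128,150)]: print(q,proj(s,st(*q))[0],proj(t,st(*q))[0])
b=s['img'][160:235,215:315]
cv2.imwrite('pics/lip.png',cv2.resize(b,None,fx=8,fy=8,interpolation=2)[:,:,::-1])
"
```

```text
tip [0.4951 0.2634 0.079 ] bend [0.4861 0.274  0.129 ]
pred [0.4951 0.2626 0.078 ]
(-87.5, 0, 31) [253.38   208.7152] [277.8324 168.0126]
(-99.5, 0, 31) [251.5655 210.0022] [273.6302 168.3837]
(-100, -71, 172) [269.4414 174.9585] [279.3249 185.1747]
(-125, -79, 56) [267.9333 210.9479] [267.6958 195.4684]
(-125, -79, 0) [267.9962 226.1959] [266.9249 198.0278]
(-60, -79, 56) [277.3563 203.8159] [291.188  193.3714]
(65, -79, 56) [293.7072 191.4307] [336.2399 189.349 ]
(-100, -128, 150) [285.0986 184.4454] [280.9839 208.9379]
```

View pics/lip.png

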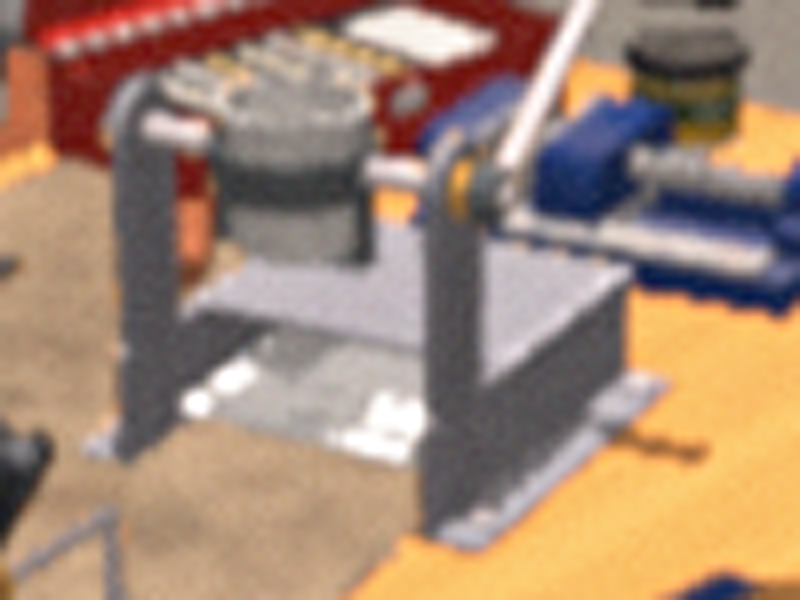

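The lip shows as a light strip with its front edge running from (180,405) to (415,465) and glare spots on it; the hole isn't obvious. I'll fit the stand pose from both views and sample brightness along the lip.

Run:
```python
from h import *
from scipy.optimize import least_squares
np.set_printoptions(suppress=True,precision=3,linewidth=200)
F=[snap('side') for _ in range(6)]; s=F[0]; t=snap('top')
img=np.mean([f['img'].astype(float) for f in F],0).mean(2)
L=lambda x,y:(215+x/8-.44,160+y/8-.44); T=lambda x,y:(110+x/3-.33,115+y/3-.33)
obs=[(t,T(658,57),(65,79,56)),(t,T(678,222),(65,-79,56)),(t,T(501,135),(-100,0,176)),(t,T(650,255),(-1.7,-128,219)),
(s,L(630,268),(65,-79,56)),(s,L(428,540),(-125,-79,0)),(s,L(122,460),(-125,71,0)),(s,(180+478/4,145+48/4),(-1.7,-128,219)),(s,L(290,105),(-100,0,176))]
def W(p,q): 
    c,d=np.cos(p[2]),np.sin(p[2]); return [p[0]+(c*q[0]-d*q[1])/1e3,p[1]+(d*q[0]+c*q[1])/1e3,q[2]/1e3]
def res(p): return np.concatenate([proj(f,W(p,q))[0]-uv for f,uv,q in obs])
r=least_squares(res,[.617,-.1015,np.radians(-85.8)],loss='soft_l1'); p=r.x
print(p[:2],np.degrees(p[2])); print(res(p).reshape(-1,2))
ys=np.arange(-40,41,4); print(ys)
for x in range(-60,-120,-4):
    uv=proj(s,[W(p,(x,y,31)) for y in ys]).astype(np.float32)
    print(x,cv2.remap(img.astype(np.float32),uv[:,0],uv[:,1],cv2.INTER_LINEAR).ravel().astype(int))
```

```text
[ 0.617 -0.1  ] -84.55690956864424
[[-0.622 -0.132]
 [ 0.613  0.033]
 [-0.537 -2.082]
 [-0.841  2.394]
 [-0.002 -1.751]
 [ 0.607 -0.752]
 [ 0.887 -0.053]
 [-0.414 -1.709]
 [ 0.111 -2.247]]
[-40 -36 -32 -28 -24 -20 -16 -12  -8  -4   0   4   8  12  16  20  24  28  32  36  40]
-60 [140 182 190 190 191 189 188 189 191 191 192 192 188 175 156 141 138 138 137 141 147]
-64 [180 196 194 193 198 193 188 189 192 191 190 191 189 175 159 143 140 141 139 147 149]
-68 [198 203 205 212 208 192 188 192 191 188 189 188 184 175 160 148 148 147 147 157 171]
-72 [224 215 221 235 218 191 188 192 187 184 185 185 183 174 159 153 158 159 165 178 204]
-76 [234 227 240 243 210 186 188 188 182 179 178 180 182 172 159 163 168 175 188 215 233]
-80 [241 240 253 240 201 182 186 184 180 177 175 180 182 172 166 174 179 188 207 241 250]
-84 [251 253 254 230 186 183 185 182 181 176 179 185 182 173 178 181 188 197 226 247 254]
-88 [254 255 248 216 183 182 184 184 181 180 184 186 183 181 185 186 189 203 231 250 255]
-92 [254 255 245 194 181 185 185 185 182 183 187 187 186 186 186 187 187 201 229 252 254]
-96 [253 253 227 191 183 186 183 179 179 184 187 185 186 187 186 185 188 202 235 252 251]
-100 [251 246 211 182 182 183 178 171 172 177 181 183 186 186 185 184 185 200 226 240 238]
-104 [247 231 206 191 183 180 171 166 168 171 175 182 185 185 185 184 185 196 209 215 215]
-108 [248 231 212 197 187 180 166 162 165 168 175 182 185 184 185 184 185 190 194 204 226]
-112 [252 243 228 202 195 178 167 165 163 167 178 184 183 183 184 182 182 179 184 218 253]
-116 [253 250 235 213 196 176 170 167 166 171 178 181 179 179 181 182 179 176 200 242 254]
```

Run:
```python
from h import *
F=[snap('side') for _ in range(6)]; s=F[0]
img=np.mean([f['img'].astype(float) for f in F],0)[195:223,232:275]
b=cv2.resize(np.clip((img-110)*255/110,0,255).astype(np.uint8),None,fx=18,fy=18,interpolation=cv2.INTER_CUBIC)
global_=STAND
import h; h.STAND=np.array([.617,-.100]); h.SY=-84.6
for y in (-14,0,14):
  for x in (-87.5,-99.5):
    u=(proj(s,h.st(x,y,31))[0]-[232,195]+.5)*18; cv2.circle(b,tuple(int(v) for v in u),3,(255,0,0) if y<0 else (0,0,255),-1)
cv2.imwrite('pics/lip2.png',b[:,:,::-1]); print(b.shape)
```

```text
(504, 774, 3)
```

View pics/lip2.png

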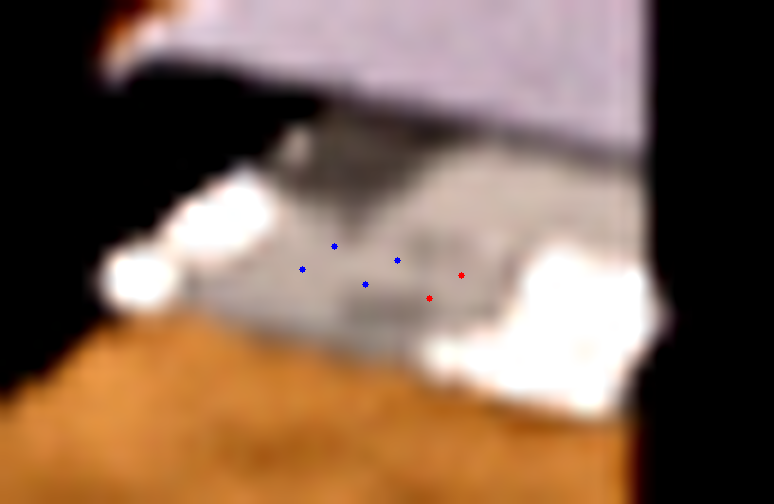

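A darker oval at (382,306) on the lip, about 75x32 px, looks like the hole: roughly 6–7 mm out and near y = 0. I'll cast that ray and move the hook there.

```bash
sed -i 's/^STAND=.*/STAND=np.array([0.617,-0.1005]); SY=-85.2/' h.py
cat >> h.py <<'E'
def hook(tipw,yaw=-85.2): # TCP pose putting the hook tip at world point
    d=np.r_[np.cos(np.radians(yaw)),np.sin(np.radians(yaw)),0]
    return np.array(tipw)-.115*d+[0,0,.050+.0633],yaw+180
E
python3 - <<'E'
from h import *
s=snap('side'); p=onz(s,(252.7,211.5),.031); print(p,instand(p))
rel([hook(np.array([*(p[:2]-.11*np.array([.084,-.9965])),.08])),hook(np.array([*(p[:2]-.075*np.array([.084,-.9965])),.038])),hook(np.array([p[0],p[1],.038]))])
E
```

```text
[0.5994609  0.00538418 0.031     ] [-106.98046715   -8.61742619   31.        ]
t 5.2 pos [0.4936 0.3778 0.191 ] ori [ 1.800e+02 -1.000e-02  9.075e+01] F [-0.5 -0.6 -1.6] w 0.0148 58.88284742832184
[ 0. -0. -4.] [-149.3   85.1   -2.4]
[ 0. -0. -4.] [-184.2   87.6   39.6]
[ 0. -0. -4.] [-259.1   92.9   39.6]
```

Call:
arm_command(plan=[0,0,-2,-40,22,0,1,0,0,-4,-80,45,0,1,0,0,-4,-115,66,0,1,0,0,-4,-149,87,0,1,0,0,-4,-165,88,20,1,0,0,-4,-184,89,39,1,0,0,-4,-184,89,39,1,0,0,-4,-184,89,39,1])

```text
time: 6.0
tool_pos: [0.5849, 0.1949, 0.1519]
orientation: [-180.0, -0.0, 94.7]
contact_force: [0.9, 0.4, -0.9]
grip_width: 0.0149
gripper_force: 58.9
```

Run:
```python
from h import *
rel([hook(st(-97,-4,37)),hook(st(-97,-4,36))])
```

```text
t 6.0 pos [0.5849 0.1949 0.1519] ori [-1.7997e+02 -2.0000e-02  9.4720e+01] F [ 0.9  0.4 -0.9] w 0.0149 58.90058755874634
[-0.  -0.  -0.1] [-85.1   3.3   1.5]
[-0.  -0.  -0.1] [-85.1   3.3   2.5]
```

Call:
arm_command(plan=[0,0,0,-25,2,0,1,0,0,0,-45,3,1,1,0,0,0,-65,3,1,1,0,0,0,-85,3,1,1,0,0,0,-85,3,1,1,0,0,0,-85,3,1,1])

```text
time: 6.6
tool_pos: [0.5952, 0.1114, 0.1516]
orientation: [179.9, -0.0, 94.8]
contact_force: [-0.7, 1.1, -0.9]
grip_width: 0.0145
gripper_force: 58.9
```

Run:
```python
from h import *
s0=get_state(); rel([])
F=[snap('side') for _ in range(6)]; s=F[0]
img=np.mean([f['img'].astype(float) for f in F],0)[178:223,228:285]
b=cv2.resize(np.clip((img-60)*255/170,0,255).astype(np.uint8),None,fx=13,fy=13,interpolation=cv2.INTER_CUBIC)
p=np.array(s0['tool_pos']);y=np.radians(s0['orientation'][2]-180)
tip=p+.115*np.array([np.cos(y),np.sin(y),0])-[0,0,.1133]; print('tip',instand(tip))
u=(proj(s,tip)[0]-[228,178]+.5)*13; print('proj',u); v=(np.array([252.7,211.5])-[228,178]+.5)*13; print('hole',v)
cv2.drawMarker(b,tuple(int(k) for k in v),(255,0,0),0,12); cv2.drawMarker(b,tuple(int(k) for k in u),(0,255,0),0,12)
cv2.imwrite('pics/lip3.png',b[:,:,::-1])
```

```text
t 6.6 pos [0.5952 0.1114 0.1516] ori [ 1.7994e+02 -3.0000e-02  9.4770e+01] F [-0.7  1.1 -0.9] w 0.0145 58.89763355255127
tip [-97.95648464  -4.0555492   38.34024001]
proj [329.73627232 400.33684583]
hole [327.6 442. ]
```

View pics/lip3.png

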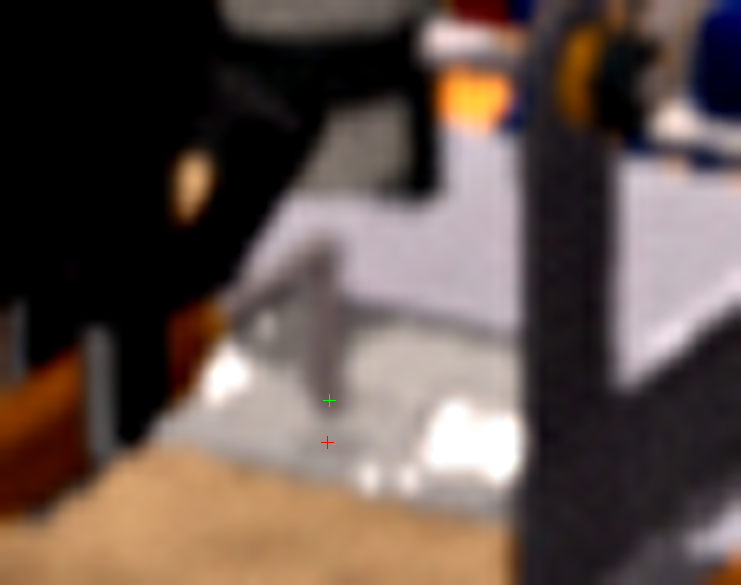

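The tip is at (328,410), and the suspected hole at (328,442) is a few mm further forward. I'll move there, press down gently and feel.

Call:
arm_command(plan=[0,0,0,5,-3,0,1,0,0,0,6,-3,4,1,0,0,0,6,-3,6,1,0,0,0,6,-3,8,1,0,0,0,6,-3,10,1,0,0,0,6,-3,12,1,0,0,0,6,-3,12,1])

```text
time: 7.6
tool_pos: [0.5918, 0.1159, 0.1387]
orientation: [180.0, 0.0, 94.7]
contact_force: [3.8, -2.6, -2.9]
grip_width: 0.015
gripper_force: 58.9
```

```bash
cat >> h.py <<'E'
def tipnow():
    s0=get_state();p=np.array(s0['tool_pos']);y=np.radians(s0['orientation'][2]-180)
    print('tip',instand(p+.115*np.array([np.cos(y),np.sin(y),0])-[0,0,.1133]).round(1),'F',s0['contact_force'].round(1),s0['torque'].round(2))
E
python3 -c "
from h import *
tipnow()"
```

```text
tip [-102.7   -7.1   25.4] F [ 3.8 -2.6 -2.9] [-0.47 -0.83  0.3 ]
```

It went down with no vertical resistance and a slight sideways push, so it's probably in the hole. I'll centre it, go deeper, then draw a little to check for resistance.

Call:
arm_command(plan=[0,0,0,-1,2,3,1,0,0,0,-1,2,6,1,0,0,0,-1,2,8,1,0,0,0,-1,2,8,1])

```text
time: 8.0
tool_pos: [0.5933, 0.1155, 0.1304]
orientation: [-180.0, -0.0, 94.8]
contact_force: [-0.2, 0.2, -1.6]
grip_width: 0.0148
gripper_force: 58.9
```

Call:
arm_command(plan=[0,0,0,4,0,0,1,0,0,0,8,0,0,1,0,0,0,12,0,0,1,0,0,0,16,0,0,1,0,0,0,16,0,0,1])

```text
time: 8.5
tool_pos: [0.5921, 0.1323, 0.131]
orientation: [180.0, -0.0, 94.8]
contact_force: [0.3, 0.3, -1.3]
grip_width: 0.0147
gripper_force: 58.9
```

```bash
python3 -c "
from h import *
tipnow()"
```

```text
tip [-119.1   -5.4   17.7] F [ 0.3  0.3 -1.3] [-0.01 -0.01 -0.04]
```

Call:
arm_command(plan=[0,0,0,6,0,0,1,0,0,0,12,0,0,1])

```text
time: 8.7
tool_pos: [0.5913, 0.1435, 0.1309]
orientation: [180.0, 0.0, 94.7]
contact_force: [-0.0, -2.5, -2.3]
grip_width: 0.0149
gripper_force: 58.8
```

Call:
arm_command(plan=[0,0,0,6,0,0,1,0,0,0,12,0,0,1])

```text
time: 8.9
tool_pos: [0.5901, 0.1559, 0.1309]
orientation: [-180.0, -0.0, 94.8]
contact_force: [-1.2, -2.9, -1.9]
grip_width: 0.0147
gripper_force: 58.9
```

Run:
```python
from h import *
tipnow()
np.set_printoptions(linewidth=220)
s=snap('side'); img=s['img'].astype(int)
# white/grey (low saturation, bright) strip map of lip area
c=img[196:236,232:275]; sat=c.max(2)-c.min(2); m=(sat<25)&(c.min(2)>140)
for r in m[::1]: print(''.join('#' if k else '.' for k in r))
```

```text
tip [-142.7   -5.4   17.6] F [-1.2 -2.9 -1.9] [-0.69  0.06  0.  ]
..........##########################.......
.............#######################.......
..............######################.......
...............#####################.......
....................################.......
........................############.......
................#............#######.......
................#......###.......###.......
.............#.........########............
...........####.......############.........
..........######....###############........
..........######...#################.......
.........######...##################.......
.........####...####################.......
................####################.......
...........##..#####################.......
.......######..#####################.......
.......######...###################........
.......#######..###################........
......########..###################........
......########..###################........
.......###########################.........
...........#######################.........
..............###################..........
....................###########.#..........
........................#####..###.........
..............................#.##.........
...........................................
...........................................
...........................................
...........................................
...........................................
...........................................
...........................................
...........................................
...........................................
...........................................
...........................................
...........................................
...........................................
```

A 3 N drag while moving means the tray is coming. I'll pull on to the stop.

Call:
arm_command(plan=[0,0,0,8,0,0,1,0,0,0,16,0,0,1,0,0,0,24,0,0,1,0,0,0,32,0,0,1,0,0,0,40,0,0,1,0,0,0,48,0,0,1,0,0,0,54,0,0,1])

```text
time: 9.65
tool_pos: [0.5855, 0.21, 0.1309]
orientation: [-180.0, -0.0, 94.8]
contact_force: [-1.4, -3.1, -1.4]
grip_width: 0.0151
gripper_force: 58.9
```

Call:
arm_command(plan=[0,0,0,3,0,0,1,0,0,0,6,0,0,1])

```text
time: 9.85
tool_pos: [0.5853, 0.2152, 0.1308]
orientation: [-180.0, 0.0, 94.7]
contact_force: [-1.0, -3.1, -1.6]
grip_width: 0.0147
gripper_force: 58.9
```

Call:
arm_command(plan=[0,0,0,3,0,0,1,0,0,0,6,0,0,1])

```text
time: 10.05
tool_pos: [0.5848, 0.2209, 0.1308]
orientation: [-180.0, 0.0, 94.7]
contact_force: [0.1, -13.4, -5.8]
grip_width: 0.0148
gripper_force: 58.5
```

```bash
python3 -c "
from h import *
tipnow()"
```

```text
tip [-207.9   -5.3   17.5] F [  0.1 -13.4  -5.8] [-3.18  0.01 -0.14]
```

Stop reached at 13 N, with the tip at x = -208 as expected. I'll ease off, lift out and carry the hook back.

Call:
arm_command(plan=[0,0,0,-1,0,0,1,0,0,0,-5,0,0,1,0,0,0,-5,0,-10,1,0,0,0,-5,0,-25,1,0,0,0,-5,0,-45,1,0,0,0,-5,0,-65,1,0,0,0,-5,0,-65,1])

```text
time: 10.75
tool_pos: [0.5862, 0.217, 0.1998]
orientation: [179.7, -0.1, 94.8]
contact_force: [0.3, 1.2, -1.9]
grip_width: 0.0147
gripper_force: 59.1
```

```bash
python3 -c "
from h import *
tipnow(); rel([((.494,.378,.196),90.7),((.494,.378,.1223),90.7)])"
```

```text
tip [-203.9   -4.2   86.5] F [ 0.3  1.2 -1.9] [ 0.   -0.01  0.03]
t 10.75 pos [0.5862 0.217  0.1998] ori [ 1.7973e+02 -8.0000e-02  9.4760e+01] F [ 0.3  1.2 -1.9] w 0.0147 59.131184220314026
[ 0.3 -0.1  4.1] [168.1 -78.6   3.7]
[ 0.3 -0.1  4.1] [168.  -78.9  77.4]
```

Call:
arm_command(plan=[0,0,1,40,-20,0,1,0,0,2,80,-40,0,1,0,0,4,120,-60,0,1,0,0,4,150,-72,0,1,0,0,4,168,-79,2,1,0,0,4,168,-79,2,1,0,0,4,168,-79,2,1])

```text
time: 11.45
tool_pos: [0.4925, 0.377, 0.194]
orientation: [-180.0, 0.0, 90.8]
contact_force: [0.8, -0.8, -0.7]
grip_width: 0.015
gripper_force: 59.1
```

Run:
```python
from h import *
rel([((.494,.378,.1223),90.7)])
s=snap('side')
np.set_printoptions(linewidth=250)
# compare with the earlier held view (tip was ~ px (229,238.2)) 
a=s['img'].astype(int)[215:245,205:240]; g=a[:,:,0]-a[:,:,2]
for r,row in enumerate(g): print(215+r,''.join('#' if k<18 else '.' for k in row))
```

```text
t 11.45 pos [0.4925 0.377  0.194 ] ori [-180.      0.     90.79] F [ 0.8 -0.8 -0.7] w 0.015 59.09660518169403
[-0.   0.   0.1] [ 1.   1.6 71.7]
215 ####...#########......#############
216 ####..##########.....##############
217 #####.#########.......#############
218 ###############......##############
219 ##############......###############
220 ##############....#################
221 #############....##################
222 #############...###################
223 ############.....####.#############
224 .##########.........###############
225 .##########........#...############
226 .#########........#.....##..#######
227 ##########..............#.......###
228 #########......#.......##..........
229 #######......##.........#..........
230 ######..................#..........
231 ####....................#..........
232 ###.....................#..........
233 ###.....................#..........
234 ###................................
235 ####...............................
236 ####...............................
237 ####...............................
238 ####...............................
239 ####...............................
240 ####...............................
241 ###................................
242 ##.................................
243 #..................................
244 ...................................
```

The rod sits where it did before (column 229), so it hasn't slipped. Lower and release.

Call:
arm_command(plan=[0,0,0,1,1.5,20,1,0,0,0,1,1.5,40,1,0,0,0,1,1.5,55,1,0,0,0,1,1.5,65,1,0,0,0,1,1.5,70,1,0,0,0,1,1.5,71,1,0,0,0,1,1.5,71,1])

```text
time: 12.2
tool_pos: [0.4942, 0.3781, 0.1233]
orientation: [180.0, -0.0, 90.8]
contact_force: [-0.6, 0.4, -0.7]
grip_width: 0.0149
gripper_force: 59.1
```

Call:
arm_command(plan=[0,0,0,0,0,0,0.8,0,0,0,0,0,0,0.6,0,0,0,0,0,0,0.4,0,0,0,0,0,0,0.4,0,0,0,0,0,0,0.4,0,0,0,0,0,-15,0.4,0,0,0,0,0,-40,0.4,0,0,0,0,0,-80,0.4,0,0,0,0,0,-120,0.4,0,0,0,0,0,-150,0.4])

```text
time: 13.2
tool_pos: [0.4939, 0.3784, 0.2766]
orientation: [179.9, -0.1, 90.8]
contact_force: [0.1, 0.1, 0.3]
grip_width: 0.0515
gripper_force: 0.0
```

Run:
```python
from h import *
rel([((.42,.05,.33),60),((.42,.05,.33),4.8),(st(-1.7,-128,330),4.8)])
print(get_state()['qpos'].round(1))
```

```text
t 13.2 pos [0.4939 0.3784 0.2766] ori [ 1.799e+02 -9.000e-02  9.078e+01] F [0.1 0.1 0.3] w 0.0515 0.0
[ 0.1 -0.1 30.8] [-327.3  -78.3  -54. ]
[ 0.  -0.1 86. ] [-327.3  -78.3  -54. ]
[ 0.  -0.1 86. ] [-487.7  -11.2  -54.1]
[ -8.7  31.4 -43.9  93.4  23.6  64.7 -57.8]
```

Call:
arm_command(plan=[0,0,8,-40,-10,-20,0.2,0,0,16,-85,-20,-40,0,0,0,24,-130,-30,-54,0,0,0,32,-175,-40,-54,0,0,0,40,-220,-40,-54,0,0,0,48,-265,-40,-54,0,0,0,56,-310,-40,-54,0,0,0,64,-355,-30,-54,0,0,0,72,-400,-20,-54,0,0,0,80,-440,-12,-54,0])

```text
time: 14.2
tool_pos: [0.4878, -0.0641, 0.3281]
orientation: [180.0, -0.1, 10.4]
contact_force: [0.7, 0.4, 0.6]
grip_width: 0.0853
gripper_force: 0.0
```

Run:
```python
from h import *
rel([((.490,-.112,.33),4.8),((.490,-.112,.274),4.8)])
print(get_state()['qpos'].round(1))
t=snap('top');s=snap('side')
a=cv2.resize(t['img'][150:235,100:300],(800,340),interpolation=2);b=cv2.resize(s['img'][150:310,170:350],(292,260),interpolation=2);c=cv2.resize(s['img'][230:310,170:250],(260,260),interpolation=2)
d=cv2.resize(s['img'][170:235,225:285],(240,260),interpolation=2)
cv2.imwrite('pics/last.png',np.vstack([a,np.hstack([b,c,d,np.zeros((260,8,3),np.uint8)])])[:,:,::-1])
```

```text
t 14.2 pos [ 0.4878 -0.0641  0.3281] ori [ 1.7997e+02 -7.0000e-02  1.0410e+01] F [0.7 0.4 0.6] w 0.0853 0.0
[ 0.  -0.1  5.6] [-6.5 47.5 -1.8]
[ 0.  -0.1  5.6] [-6.6 47.4 54.2]
[ 25.9  10.  -24.5 108.7   4.7  62.2 -80.1]
```

View pics/last.png

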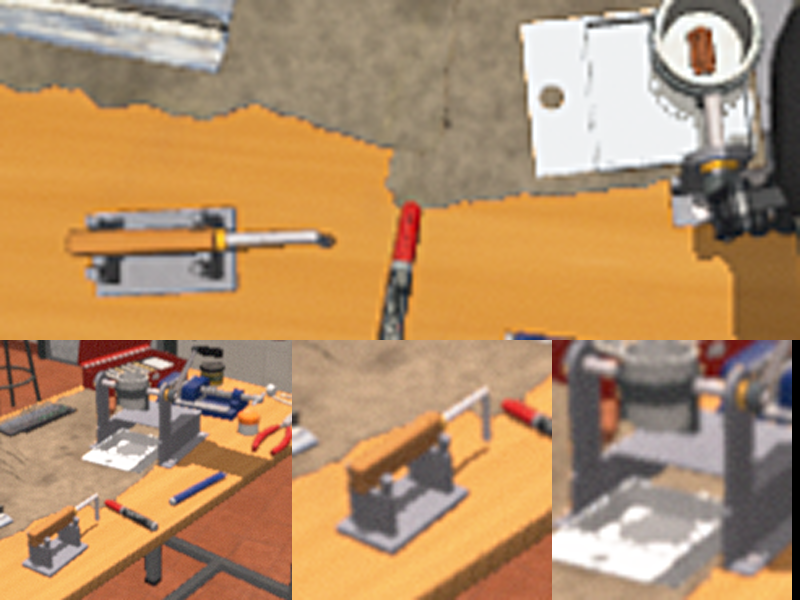

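The tray is fully out, with its hole at (552,97) in the top crop, and the hook lies on its rest at (150,241). I'll use the hole to check the stand's x, then go for the lever.

Run:
```python
from h import *
t=snap('top'); p=onz(t,(100+552/4-.4,150+97/4-.4),.031); print(p,instand(p))
for q in (0,.5,1,1.5,2,2.2,2.35):
    a=.611+q; print(q,st(-100+120*np.cos(a),-128,150+120*np.sin(a)).round(4))
```

```text
[0.59560202 0.10027802 0.031     ] [-201.86439683   -4.52226034   31.        ]
0 [ 0.4893 -0.1095  0.2188]
0.5 [ 0.4855 -0.0646  0.2575]
1 [ 0.4807 -0.0068  0.2699]
1.5 [0.4759 0.0499 0.2529]
2 [0.4724 0.0916 0.2107]
2.2 [0.4716 0.1015 0.189 ]
2.35 [0.4712 0.1061 0.1716]
```

Call:
arm_command(plan=[0,0,6,-6,47,0,0,0,0,6,-6,47,0,0,0,0,6,-6,47,20,0,0,0,6,-6,47,40,0,0,0,6,-6,47,54,0,0,0,6,-6,47,54,0])

```text
time: 14.95
tool_pos: [0.4901, -0.1084, 0.2721]
orientation: [-179.9, 0.1, 4.9]
contact_force: [0.2, -0.3, -0.1]
grip_width: 0.0854
gripper_force: 0.0
```

Call:
arm_command(plan=[0,0,0,0,0,0,0.5,0,0,0,0,0,0,1,0,0,0,0,0,0,1,0,0,0,0,0,0,1,0,0,0,0,0,0,1,0,0,0,0,0,0,1], squeeze=50)

```text
time: 15.55
tool_pos: [0.4908, -0.1097, 0.2731]
orientation: [180.0, -0.0, 4.7]
contact_force: [0.2, -2.6, 1.6]
grip_width: 0.0202
gripper_force: 48.9
```

Run:
```python
from h import *
rel([])
s=get_state();print(instand(s['tool_pos']))
```

```text
t 15.55 pos [ 0.4908 -0.1097  0.2731] ori [ 1.7998e+02 -2.0000e-02  4.7400e+00] F [ 0.2 -2.6  1.6] w 0.0202 48.9074794203043
[  -1.36891402 -126.5060824   273.08475845]
```

Run:
```python
import numpy as np
def seg(q0,qs):
    a0=.611+q0
    print([v for q in qs for v in (0,0,0,0,float(round(120*(np.cos(.611+q)-np.cos(a0)),1)),float(round(-120*(np.sin(.611+q)-np.sin(a0)),1)),1)])
seg(0,np.linspace(.08,.8,10)); seg(.8,np.linspace(.87,1.5,10)); seg(1.5,np.linspace(1.57,2.2,10))
```

```text
[0, 0, 0, 0, -5.8, -7.6, 1, 0, 0, 0, 0, -12.2, -14.8, 1, 0, 0, 0, 0, -19.2, -21.4, 1, 0, 0, 0, 0, -26.6, -27.4, 1, 0, 0, 0, 0, -34.6, -32.8, 1, 0, 0, 0, 0, -42.9, -37.6, 1, 0, 0, 0, 0, -51.6, -41.7, 1, 0, 0, 0, 0, -60.6, -45.1, 1, 0, 0, 0, 0, -69.8, -47.7, 1, 0, 0, 0, 0, -79.2, -49.6, 1]
[0, 0, 0, 0, -8.3, -1.0, 1, 0, 0, 0, 0, -16.7, -1.5, 1, 0, 0, 0, 0, -25.1, -1.4, 1, 0, 0, 0, 0, -33.5, -0.7, 1, 0, 0, 0, 0, -41.8, 0.6, 1, 0, 0, 0, 0, -50.0, 2.5, 1, 0, 0, 0, 0, -58.0, 5.0, 1, 0, 0, 0, 0, -65.8, 8.0, 1, 0, 0, 0, 0, -73.5, 11.5, 1, 0, 0, 0, 0, -80.8, 15.6, 1]
[0, 0, 0, 0, -7.0, 4.6, 1, 0, 0, 0, 0, -13.8, 9.6, 1, 0, 0, 0, 0, -20.1, 15.1, 1, 0, 0, 0, 0, -26.0, 21.1, 1, 0, 0, 0, 0, -31.5, 27.4, 1, 0, 0, 0, 0, -36.6, 34.1, 1, 0, 0, 0, 0, -41.2, 41.2, 1, 0, 0, 0, 0, -45.2, 48.5, 1, 0, 0, 0, 0, -48.8, 56.1, 1, 0, 0, 0, 0, -51.8, 64.0, 1]
```

Call:
arm_command(plan=[0,0,0,0,-6,-7.5,1,0,0,0,0,-12,-15,1,0,0,0,0,-19,-21.5,1,0,0,0,0,-26.5,-27.5,1,0,0,0,0,-34.5,-33,1,0,0,0,0,-43,-37.5,1,0,0,0,0,-51.5,-41.5,1,0,0,0,0,-60.5,-45,1,0,0,0,0,-70,-47.5,1,0,0,0,0,-79,-49.5,1])

```text
time: 16.55
tool_pos: [0.4837, -0.0299, 0.3223]
orientation: [-180.0, 0.1, 4.8]
contact_force: [-1.3, 0.6, -9.3]
grip_width: 0.0203
gripper_force: 49.1
```

Call:
arm_command(plan=[0,0,0,0,-8.5,-1,1,0,0,0,0,-16.5,-1.5,1,0,0,0,0,-25,-1.5,1,0,0,0,0,-33.5,-0.5,1,0,0,0,0,-42,0.5,1,0,0,0,0,-50,2.5,1,0,0,0,0,-58,5,1,0,0,0,0,-66,8,1,0,0,0,0,-73.5,11.5,1,0,0,0,0,-81,15.5,1])

```text
time: 17.55
tool_pos: [0.4766, 0.0498, 0.3061]
orientation: [180.0, 0.1, 4.7]
contact_force: [-5.3, -9.5, -8.3]
grip_width: 0.0202
gripper_force: 50.0
```

Run:
```python
from h import *
rel([]); s=get_state(); a=instand(s['tool_pos'])-[0,0,54.4];print(a,np.arctan2(a[2]-150,a[0]+100)-.611,np.hypot(a[2]-150,a[0]+100))
```

```text
t 17.55 pos [0.4766 0.0498 0.3061] ori [1.7995e+02 1.4000e-01 4.7100e+00] F [-5.3 -9.5 -8.3] w 0.0202 50.04564480856061
[-161.53400739 -127.32170351  251.66530045] 1.5040749874996637 118.83714647197067
```

Call:
arm_command(plan=[0,0,0,-0.5,-6.5,5,1,0,0,0,-0.5,-13,10,1,0,0,0,-0.5,-19.5,15.5,1,0,0,0,-0.5,-25.5,21.5,1,0,0,0,-0.5,-31,28,1,0,0,0,-0.5,-36,34.5,1,0,0,0,-0.5,-40.5,41.5,1,0,0,0,-0.5,-44.5,49,1,0,0,0,-0.5,-48,56.5,1,0,0,0,-0.5,-51,64.5,1])

```text
time: 18.55
tool_pos: [0.472, 0.1008, 0.2419]
orientation: [180.0, 0.1, 4.7]
contact_force: [-9.8, -6.7, 0.6]
grip_width: 0.0202
gripper_force: 51.1
```

```bash
cat > tips.py <<'E'
from h import *
t=snap('top');s=snap('side')
for n,f in (('top',t),('side',s)):
    m=cv2.inRange(cv2.cvtColor(f['img'],cv2.COLOR_RGB2HSV),(3,90,50),(16,255,235))
    poly=np.array([proj(f,st(x,y,10))[0] for x,y in((-185,-60),(-185,60),(-60,60),(-60,-60))],np.int32)
    k=np.zeros_like(m);cv2.fillPoly(k,[poly],255)
    c,_=cv2.findContours(m&k,0,2)
    for q in c:
        if cv2.contourArea(q)>4:
            e=cv2.minAreaRect(q); print(n,np.round(e[0],1),np.round(e[1],1),'stand',instand(onz(f,e[0],.010)).round())
E
python3 - <<'E'
from h import *
rel([]); s=get_state(); a=instand(s['tool_pos'])-[0,0,54.4];print(a,np.arctan2(a[2]-150,a[0]+100)-.611,np.hypot(a[2]-150,a[0]+100))
import tips
E
```

```text
t 18.55 pos [0.472  0.1008 0.2419] ori [1.7996e+02 1.1000e-01 4.7300e+00] F [-9.8 -6.7  0.6] w 0.0202 51.11404079943895
[-212.78007053 -127.68573011  187.45602443] 2.2099384302646428 118.83727561180334
```

Call:
arm_command(plan=[0,0,0,-1,-2,7,1,0,0,0,-1,-3.5,14.5,1,0,0,0,-1,-3.5,14.5,1,0,0,0,-1,-3.5,14.5,1,0,0,0,-1,-3.5,14.5,1,0,0,0,-1,-3.5,14.5,1,0,0,0,-1,-3.5,14.5,1,0,0,0,-1,-3.5,14.5,1,0,0,0,-1,-3.5,14.5,1,0,0,0,-1,-3.5,14.5,1])

```text
time: 19.65
tool_pos: [0.4714, 0.1044, 0.2283]
orientation: [-180.0, -0.0, 4.8]
contact_force: [-5.2, -0.9, 0.9]
grip_width: 0.0201
gripper_force: 51.2
```

Run:
```python
from h import *
rel([])
import tips
f=tips.s; u=proj(f,st(-120,0,10))[0].astype(int)
for n,f,(w,h_) in (('side',tips.s,(26,14)),('top',tips.t,(30,26))):
    u=proj(f,st(-120,0,10))[0].astype(int); c=f['img'][u[1]-h_:u[1]+h_,u[0]-w:u[0]+w].astype(int); print(n,u-[w,h_])
    for r in c:
        print(''.join('C' if (p[0]>p[2]*1.7 and p[0]>60) else ('#' if p.min()>150 else ('o' if p.max()<70 else ('b' if p[0]-p[2]>20 else '-'))) for p in r))
```

```text
t 19.65 pos [0.4714 0.1044 0.2283] ori [-1.7999e+02 -1.0000e-02  4.7500e+00] F [-5.2 -0.9  0.9] w 0.0201 51.24255046248436
top [255.1 169.1] [6.  1.9] stand [-151.    8.   10.]
side [222 203]
bbbbbbbb---------------------bbbbbbbbbbbbbb---------
bbbbbbbb--------------------bbbbbbbbbbbbbbbbbb------
bbbbbbbb-------------###---bbbbbbbbbbbbbbbbbbbb-----
bbbbbbbb------------###--##-bbbbbbbbbbbbbbbbbb------
bbbbbbbb------------##---------bbbbbbbbbbbbbbbb-----
bbbbbbbb----------------------------bbbbbbbbbbb-----
bbbbbbbb-------###-----------------------bb###------
bbbbbbbbb-----###--------------------------###------
bbbbbbbbb----####-----###---------------------------
bbbbbb#b---####------########-----------------------
bbbbbb#b--####------############--------------------
bbbb###-###---------##################-----##-------
bbb#######-------############################-------
bbbb######-----##############################-------
bbbb#########-##############################--------
bbb########################################---------
b#########################################----------
#######
[... 3061 characters left out ...]
##########-##########-##C####
--------oo---------------ooo-############--#########-##b####
--------------------------oo-############--#######-#-##b####
--------------------------ooo###########---####------##b####
---------------------------oo-#######------#####------bb-###
---------------------------ooo######----------------obbb-###
----------------------------oo-####-------CCCCCCCCoobbbbb###
----------------------------ooobbbb-oo-oCCCCCCCCCCobbCCb-###
-----------------------------oobbbb-ooooCCCb#--bboo-#-b#####
-----------------------------ooCbbboooooooo--------#########
------------------------------oCb#-ooooooo------------------
-------------------------------oC##--####---------oooooooooo
```

One tip is visible in the tray at (-151,8); cup and gripper hide the rest. The cup was held over for 1 s, so I'll bring the lever back slowly and then check the tray.

Run:
```python
import numpy as np
def seg(q0,qs):
    a0=.611+q0
    print([(float(round(120*(np.cos(.611+q)-np.cos(a0)),1)),float(round(-120*(np.sin(.611+q)-np.sin(a0)),1))) for q in qs])
seg(2.33,np.linspace(2.25,1.53,10)); seg(1.53,np.linspace(1.45,.73,10)); seg(.73,np.linspace(.65,0.0,9))
```

```text
[(2.3, -9.3), (5.3, -18.4), (9.1, -27.3), (13.5, -35.8), (18.6, -43.9), (24.3, -51.6), (30.7, -58.8), (37.6, -65.5), (45.0, -71.6), (52.8, -77.1)]
[(8.3, -4.9), (16.9, -9.0), (25.9, -12.5), (35.1, -15.2), (44.5, -17.3), (54.0, -18.5), (63.6, -19.0), (73.1, -18.7), (82.7, -17.6), (92.1, -15.8)]
[(9.3, 2.6), (18.4, 5.9), (27.3, 10.0), (35.8, 14.8), (43.8, 20.2), (51.4, 26.3), (58.5, 33.0), (65.0, 40.3), (71.0, 48.0)]
```

Call:
arm_command(plan=[0,0,0,0,2.5,-9.5,1,0,0,0,0,5.5,-18.5,1,0,0,0,0,9,-27.5,1,0,0,0,0,13.5,-36,1,0,0,0,0,18.5,-44,1,0,0,0,0,24.5,-51.5,1,0,0,0,0,30.5,-59,1,0,0,0,0,37.5,-65.5,1,0,0,0,0,45,-71.5,1,0,0,0,0,53,-77,1])

```text
time: 20.75
tool_pos: [0.4762, 0.0505, 0.3055]
orientation: [180.0, -0.0, 4.7]
contact_force: [4.5, -5.5, -8.0]
grip_width: 0.02
gripper_force: 50.2
```

Run:
```python
from h import *
rel([]); s=get_state(); a=instand(s['tool_pos'])-[0,0,54.4];print(a,np.arctan2(a[2]-150,a[0]+100)-.611,np.hypot(a[2]-150,a[0]+100))
import tips
```

```text
t 20.75 pos [0.4762 0.0505 0.3055] ori [ 1.7999e+02 -5.0000e-02  4.7300e+00] F [ 4.5 -5.5 -8. ] w 0.02 50.24234723299742
[-162.23166518 -127.70710725  251.09050488] 1.5116100309321256 118.7100262345814
```

Call:
arm_command(plan=[0,0,0,0,8.5,-5,1,0,0,0,0,17,-8.5,1,0,0,0,0.5,26,-12,1,0,0,0,0.5,35,-14.5,1,0,0,0,0.5,44.5,-16.5,1,0,0,0,0.5,54,-17.5,1,0,0,0,1,63.5,-18,1,0,0,0,1,73,-18,1,0,0,0,1,82.5,-17,1,0,0,0,1,92,-15,1])

```text
time: 21.85
tool_pos: [0.4846, -0.0411, 0.3199]
orientation: [180.0, -0.0, 4.7]
contact_force: [1.0, -1.2, 0.7]
grip_width: 0.0206
gripper_force: 51.1
```

Run:
```python
from h import *
rel([((.4908,-.1097,.2731),4.7)]); s=get_state(); a=instand(s['tool_pos'])-[0,0,54.4];print(a,np.arctan2(a[2]-150,a[0]+100)-.611,np.hypot(a[2]-150,a[0]+100))
import tips
```

```text
t 21.85 pos [ 0.4846 -0.0411  0.3199] ori [ 1.80e+02 -1.00e-02  4.75e+00] F [ 1.  -1.2  0.7] w 0.0206 51.149572134017944
[ 0. -0.  0.] [ 0.5 68.9 46.8]
[ -70.27089246 -126.98683556  265.47654709] 0.7078209590670079 119.24199244899144
top [252.5 173.3] [13.8  8.1] stand [-159.   -3.   10.]
```

Call:
arm_command(plan=[0,0,0,0,9,2.5,1,0,0,0,0,18,6,1,0,0,0,0,26.5,10,1,0,0,0,0,35,14.5,1,0,0,0,0.5,43,20,1,0,0,0,0.5,50.5,26,1,0,0,0,0.5,57,32.5,1,0,0,0,0.5,63.5,39.5,1,0,0,0,0.5,69,46.5,1,0,0,0,0.5,69,46.5,1])

```text
time: 22.95
tool_pos: [0.4908, -0.1101, 0.2724]
orientation: [180.0, -0.0, 4.7]
contact_force: [2.3, -5.9, 4.2]
grip_width: 0.0207
gripper_force: 51.5
```

Run:
```python
from h import *
rel([((.4908,-.1097,.2731),4.7)]); s=get_state(); a=instand(s['tool_pos'])-[0,0,54.4];print(a,np.arctan2(a[2]-150,a[0]+100)-.611)
import tips
f=tips.t;u=proj(f,st(-130,0,10))[0].astype(int)
c=f['img'][u[1]-20:u[1]+20,u[0]-25:u[0]+40].astype(int); print(u-[25,20])
for r in c: print(''.join('C' if (p[0]>p[2]*1.7 and p[0]>60) else ('#' if p.min()>150 else ('o' if p.max()<70 else ('b' if p[0]-p[2]>20 else '-'))) for p in r))
```

```text
t 22.95 pos [ 0.4908 -0.1101  0.2724] ori [180.    -0.     4.69] F [ 2.3 -5.9  4.2] w 0.0207 51.45279049873352
[ 0. -0. -0.] [-0.  -0.4 -0.7]
[  -0.94699385 -126.52023071  218.01395773] -0.009295484088661876
top [252.5 173.3] [13.8  8.1] stand [-159.   -3.   10.]
[237 151]
bbbbbbbbbbbbbbbbbbbbbbbbbbbb##-------------------################
bbbbbbbbbbbbbbbbbbbbbbbb###-##--------------------###############
bbbbbbbbbbbbbbb#########b#-##----o--#####---------##--###########
bbbbbb#b##############---o-##----###########-------##-###########
############----ooooo--##--##---#############-----o##############
##########o---############-##o-###############-----##############
##########################-#--#################----##--##########
#########################-##-##################---o##--##########
#########################-##-###################--o##-###########
#########################-######################-oo##--##########
#################################################--##-###########
##########################-######################-##--###########
##########################--######
[... 1113 characters left out ...]
##############-############b-########---
#####################################-#-##########-#b-########---
#######################################-##########-#b-#########--
#######################################-##########-##b########---
#######################################-##########-##C########---
#######################################--############b#######----
#######################################--#########-##b#######----
######################################---####------##b######-----
###################################-----######-----#bb#####------
##################################----------------obbb-####------
#################################-------CCCCCCCCoobbbbb####------
```

Run:
```python
from h import *
for n,box in (('top',(168,186,245,262)),('side',None)):
    F=[snap(n) for _ in range(5)]; img=np.mean([f['img'].astype(float) for f in F],0); d=img[:,:,0]-img[:,:,2]
    if n=='side':
        u=proj(F[0],st(-155,-3,10))[0].astype(int); print(u); box=(u[1]-9,u[1]+9,u[0]-14,u[0]+16)
    else:
        c=d[153:172,267:287]; print('cup max',c.max(), c.astype(int).max(1))
    print(n,box)
    for r in range(box[0],box[1]): print(r,' '.join('%3d'%v for v in d[r,box[2]:box[3]]))
```

```text
cup max 29.599999999999994 [16 10 15 15 18 17 19 12 12 12 12 12 17 29 15 15 19 10  6]
top (168, 186, 245, 262)
168  -3  -3  -3  -5  -3  -3  -3  -5 -15  47 127  33 -11  -4  -3  -3  -4
169  -3  -3  -1  -4  -3  -3  -3  -4 -12  28 126  59 -12  -5  -3  -3  -4
170  -3  -3   0  -3  -3  -3  -3  -4  -6  28 136  82 -14  -6  -3  -3  -4
171  -3  -3  -2  -3  -2  -3  -3  -4  -6  12 126 103 -15  -6  -3  -3  -3
172  -3  -5  -3  -4  -3  -4  -3  -4  -5  -2 106 123  -8  -8  -4  -3  -3
173  -3  -5  -5  -6  -7  -7  -7  -6  -2  -7  98 125   0  -9  -4  -3  -3
174  -2  -5  -6   5  16   3   3 -12   0 -14  83 128  10  -8  -3  -3  -3
175  -3  -3  -7  27 122  97  91  45  13  16  57  60  -3 -10  -4  -3  -3
176  -3  -3  -7 -11  30  82  98 112 119  97  96  86  28 -12  -7  -3  -3
177  -3  -4  -7   7  52  90  77  71  71  99  96 121 122  32  -8  -3  -3
178  -3  -3  -7  19  82  97  81  72  63  40  40  82 126  20  -8  -3  -2
179  -3  -3  -4  -8   7  44  72  80  79  61 -16 -16 -10  -9  -6  -3  -3
180  -3  -3  -2  -4  -9  -1  15  34  54  54 -11  -6  -6  -4  -4  -3  -3
181  -3  -3  -1  -1  -5  -7  -9 -12 -12  -9  -6  -4  
[... 1914 characters left out ...]
   0   1   1   1   1   1   1   1   1   1   1   0   0   0   8  15   9  10   9  10
226  30  29  26  15   8   8   9   6   0   0   0   0   0   0   1   1   1   1   1   1   0   0   0   4  18  11   8   9   7   9
227  54  52  48  37  30  28  24  17   8   7   4   0   0   0   0   0   0   0   0   0   0   0   9  16  12   9  10   8   8   9
228  60  59  57  56  51  49  45  41  36  33  28  14   9   6   3   0   0   0   0   0   3   9  15  11  10  10  11   7   9  19
229  62  60  59  59  58  59  60  60  59  58  51  42  37  32  26  15   8   6   3   7  17  11   8   9   9   9   7   8  20  43
230  62  63  60  62  63  63  61  63  63  63  60  62  59  54  46  42  37  30  26  27  21  16  15  14   9   8  11  18  41  55
```

The copper pixels show three distinct tips in the tray, at about x = -145 to -172 and y near 0, and the cup is empty. Release the lever and retreat.

Call:
arm_command(plan=[0,0,0,0,0.5,0.5,0.8,0,0,0,0,0.5,0.5,0.5,0,0,0,0,0.5,0.5,0.2,0,0,0,0,0.5,0.5,0,0,0,0,0,0.5,0.5,0,0,0,0,0,0,-20,0,0,0,0,0,0,-50,0,0,0,0,0,0,-80,0,0,0,0,-40,0,-100,0,0,0,0,-60,0,-100,0])

```text
time: 24.55
tool_pos: [0.4299, -0.114, 0.3755]
orientation: [179.9, -0.2, 4.8]
contact_force: [0.2, 0.1, -1.5]
grip_width: 0.0856
gripper_force: 0.0
```

Call:
arm_command(plan=[0,0,0,0,40,0,0,0,0,0,0,80,0,0,0,0,0,0,120,0,0,0,0,0,0,120,0,0,0,0,0,0,120,0,0])

```text
time: 25.05
tool_pos: [0.4407, -0.2339, 0.373]
orientation: [-180.0, 0.0, 4.7]
contact_force: [1.1, 1.0, 0.5]
grip_width: 0.0854
gripper_force: 0.0
```

Run:
```python
from h import *
rel([])
import tips
t,s=tips.t,tips.s
def dark(f,p,r=14):  # black crank handle centroid near the predicted pixel
    u=proj(f,p)[0]; x,y=u.astype(int); m=(f['img'][y-r:y+r,x-r:x+r].max(2)<75); q=np.argwhere(m); print('handle pred',u.round(1),'seen',(q.mean(0)[::-1]+[x-r,y-r]).round(1),len(q))
dark(t,st(-1.7,-128,219));dark(s,st(-1.7,-128,219),10)
m=cv2.inRange(cv2.cvtColor(t['img'],cv2.COLOR_RGB2HSV),(0,200,120),(4,255,255)); q=np.argwhere(m[185:225,190:215]);print('marker cap',q.mean(0)+[185,190])
```

```text
t 25.05 pos [ 0.4407 -0.2339  0.373 ] ori [-1.7995e+02  3.0000e-02  4.6900e+00] F [1.1 1.  0.5] w 0.0854 0.0
top [252.5 173.3] [13.8  8.1] stand [-159.   -3.   10.]
handle pred [325.1 202.2] seen [325.  200.7] 204
handle pred [299.  155.4] seen [299.  156.9] 82
marker cap [207.13888889 201.80555556]
```

The lever is back at its rest position, the tips lie still in the tray, and nothing touches the robot. Handing in.

```bash
python3 -c "
from station import *
print(close_job())"
```

```text
the job is handed in; nothing more can be done
None
```

I handed the job in at about 25 s. By the camera checks, the tray is fully out with the three tips in it, the hook is back on its rest, the cup is upright after a controlled return, and the robot is touching nothing. I didn't measure the marker, pot and chisel for movement, and the hand-in returned no verdict.

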